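# Make up two saw repair kits

## Robot

A 7-joint arm with a two-finger parallel gripper is mounted at the origin on the work surface. World frame = base frame: x ahead of the robot, y to its left, z up, the work surface at z = 0. Lengths are in m, angles in degrees, forces in N, time in s.
With the tool pointing down it reaches from about 0.425 to 0.875 m from the base axis. Payload 4.7 kg.
Tool frame: the origin (TCP) lies at the very end of the fingers, on their centre line; the grasp point (between the pads) lies 19 mm behind it; z points along the fingers, y is the direction in which the jaws open and shut (so a half turn about z gives the same grasp; the last joint's range is limited). The gripper opens to 87 mm and grips with 3 to 60 N. Pads are 19 mm wide; open, the fingers measure 117 mm over their backs; the gripper's body (75 mm by 190 mm) begins 51 mm behind the grasp point.
Start: joints at [-62.676, 18.392, -4.016, 83.108, 1.295, 78.541, -3.26], TCP at [0.29, 0.582, 0.223] pointing down, gripper open.
Joint ranges: [-163.93, 163.93], [-17.29, 119.83], [-79.2, 71.16], [3.27, 140.29], [-89.18, 269.18], [5.43, 117.66], [-154.24, 154.24]. Speed limits (degrees/s): [147.25, 147.25, 180, 180, 180, 180, 180].

## Interface

Orientations are given as [roll, pitch, yaw] about the fixed x, y, z axes, in that order (R = Rz(yaw) Ry(pitch) Rx(roll)).
In Python, from cell import monitor, imaging, ticket, spot_in, pinpoint gives the robot as it stands.
- The arm moves only by the tool servo_tool, never from a script. Its argument "targets" is a list of rows, each a list of 5 numbers: the opening in per cent of the stroke, from 0 (shut) to 100 (fully open), then the shift along the tool's x, y, z in m, then the turn about the tool's z in rad. In form: [[grip, dx, dy, dz, turn], ...]. A call has 1 to 5 rows; each row is the pose to reach, as a shift and turn from the pose commanded when the call began, along the tool's axes at that moment; what a row does not reach only later rows make up. A row lasts 1/8 s, in which the tool goes at most 62.5 mm and 10.7 degrees, less where a joint would pass 70% of its speed; a pose out of reach is approached as far as the arm can. A call with a gripper value outside its range is refused whole. The fingers move at their own pace and stop on an object; "grip_force" is the grip in N (left out, the last holds). Time passes only in rows, so rows that repeat a pose let the fingers close. It gives the time, the measured TCP pose, the force and the opening at its end, in the units of the state.
- monitor.get_obs(): the state, without advancing time (a new reading comes with each control period).
- imaging.read_camera(name): name is "side" or "top"; returns a dict with "frame" (400x640x3 uint8, blue, green, red), "depth" (400x640 float32, m along the optical axis (not along the pixel's ray), 0 where there is no reading), "K" (3x3 intrinsics, pixels), "world_from_camera" (4x4, takes a point from camera to world coordinates). Camera axes: x right, y down, z forward; pixel columns grow to the right and rows downward; lengths in m; the calibration is good to about 2 mm. A picture is of the moment at which its call begins.
- ticket.sign_off(): hands the job in, once; it reports no verdict.
Trained networks look in the newest picture that a camera, given by its name, has taken for a name from the list of things; names that differ only in an ending like _2 or _b are one class to them, and where a whole thing is asked for, a point or a joint stands for the part that bears it (a point fixed in the world has none). Each returns a list of dicts, best first, with "confidence" (0 to 1); they miss things now and then, are a little off and sometimes report something else, mostly with a low value. They report only what shows in the picture. A call takes as long as a camera call.
- spot_in(camera, label): "at" ([column, row] in pixels, amid what is visible of it).
- pinpoint(camera, label): "at" ([column, row] in pixels: a listed point, or the origin of a listed thing).
The state is a dict: "time_s": time; "qpos": joint angles; "joint_velocities": joint speeds; "effort": joint torques, N m; "tool_pos": TCP position; "tool_rot": TCP orientation; "force": force on the tool from outside, world axes, zero at the start; "wrist_torque": the same for the moment, N m; "grip_width": finger opening in m.
Only numpy, scipy, OpenCV 4.12 (cv2) and the standard library are available. Lean on these libraries where they do the work, as an engineer would, in place of code of your own. Each camera call takes 0.05 s, during which the arm holds its last target.

## Task

Make up two saw repair kits from the parts on the bench, one part to a cell. In the long three-cell tray put the large clutch drum in the cell beside the pull tab, the air filter in the middle cell and the large piston in the cell farthest from the tab; in the short two-cell tray put the small piston in the cell beside the pull tab and the carburettor in the other. Set each part down upright on the floor of its cell, without dropping it, and leave the small clutch drum where it stands.

Things in the scene. Friction and masses are not known exactly. Their poses are not given: they have to be found in the camera images.
- long_tray: Grey painted sheet-metal kit tray with three cells in a row, 78 x 228 mm, 12 mm high, with a flat 40 mm wide pull tab sticking out 18 mm at one end. Fixed. Origin: centre of underside; y along the row towards the tab. Cells 72 mm square inside, 75 mm apart, walls 3 mm thick, floor at z = 4 mm, wall tops at 12 mm. Cell centres at y = +75 mm (beside the tab), 0 and -75 mm (farthest from the tab).
- short_tray: Grey painted sheet-metal kit tray with two cells in a row, 78 x 153 mm, 12 mm high, with a flat 40 mm wide pull tab sticking out 18 mm at one end. Fixed. Origin: centre of underside; y along the row towards the tab. Cells 72 mm square inside, 75 mm apart, walls 3 mm thick, floor at z = 4 mm, wall tops at 12 mm. Cell centres at y = +37.5 mm (beside the tab) and -37.5 mm.
- large_piston: Large aluminium engine piston standing crown up: plain cylinder 50 mm in diameter, 46 mm high, with two dark ring grooves and dark pin holes. About 150 g. Origin: centre of its underside; z up. 
- small_piston: Small aluminium engine piston standing crown up: same form, 36 mm in diameter, 34 mm high. About 70 g. Origin: centre of its underside; z up. 
- large_drum: Large steel clutch drum, a plain cylinder 56 mm in diameter and 30 mm high with a toothed sprocket (about 34 mm across over its teeth, 8 mm high) on top, 38 mm high in all. About 200 g. Origin: centre of its underside; z up. 
- small_drum: Small steel clutch drum of the same form: cylinder 40 mm in diameter, 30 mm high, 38 mm with its sprocket. It belongs to no kit and stays where it is. Origin: centre of its underside; z up. 
- air_filter: Pleated paper air filter in a white plastic frame, a rigid block 40 mm (its x) by 58 mm (its y), 36 mm high, pleats up. About 50 g. Origin: centre of its underside; z up. 
- carburettor: Carburettor: aluminium block 34 mm (its x) by 44 mm (its y), 36 mm high, with four brass screws on its top cover, a dark round throat in each y face and a brass fuel nipple 6 mm thick sticking out 8 mm from its +y face near the top. About 150 g. Origin: centre of its underside; z up. 

How it is judged (in metres and radians):
At the end, for the whole second after the job is handed in: Each of the five parts is in its own cell (within 22 mm of the cell centre along each tray axis, under 8 mm above the tray's underside), upright within 0.12 rad, at rest and released; the small clutch drum stands upright, at rest, less than 20 mm from where it started (x of large_drum in the frame of long_tray between -0.022 and 0.022 m and y of large_drum in the frame of long_tray between 0.053 and 0.097 m and z of large_drum in the frame of long_tray between 0 and 0.008 m and angle between each of large_drum, air_filter, large_piston, small_piston, carburettor, small_drum's own z axis and vertical below 0.12 rad and linear speed of each of large_drum, air_filter, large_piston, small_piston, carburettor, small_drum below 0.02 m/s and contact force between each of large_drum, air_filter, large_piston, small_piston, carburettor and the fingers below 0.05 N and x of air_filter in the frame of long_tray between -0.022 and 0.022 m and y of air_filter in the frame of long_tray between -0.022 and 0.022 m and z of air_filter in the frame of long_tray between 0 and 0.008 m and x of large_piston in the frame of long_tray between -0.022 and 0.022 m and y of large_piston in the frame of long_tray between -0.097 and -0.053 m and z of large_piston in the frame of long_tray between 0 and 0.008 m and x of small_piston in the frame of short_tray between -0.022 and 0.022 m and y of small_piston in the frame of short_tray between 0.0155 and 0.0595 m and z of small_piston in the frame of short_tray between 0 and 0.008 m and x of carburettor in the frame of short_tray between -0.022 and 0.022 m and y of carburettor in the frame of short_tray between -0.0595 and -0.0155 m and z of carburettor in the frame of short_tray between 0 and 0.008 m and distance of small_drum from where it was at the start of the episode below 0.02 m); the robot touches nothing.
It fails at once if a part is dropped: it moves faster than 0.6 m/s while the fingers do not touch it ((linear speed of large_drum above 0.6 m/s and contact force between large_drum and the fingers below 0.02 N) or (linear speed of air_filter above 0.6 m/s and contact force between air_filter and the fingers below 0.02 N) or (linear speed of large_piston above 0.6 m/s and contact force between large_piston and the fingers below 0.02 N) or (linear speed of small_piston above 0.6 m/s and contact force between small_piston and the fingers below 0.02 N) or (linear speed of carburettor above 0.6 m/s and contact force between carburettor and the fingers below 0.02 N)).
It fails at once if the small clutch drum is moved by 20 mm or more (distance of small_drum from where it was at the start of the episode above 0.02 m).
It also fails if it takes over 115 s, if anything falls off the work surface, if the arm or the gripper's body presses on something with over 40 N, if the wrist force passes 120 N, or if a joint passes its speed limit or range.

## Working session

There is one attempt and no reset: what is moved stays moved. The work goes in short steps, Python scripts to look and compute and a tool call to move; the robot and the scene stay as the last step left them, time stands still between calls to the robot, and variables do not carry over. Pictures are saved under pics/ and viewed, and the job is handed in when it is done.

Besides the shell and the picture viewer there is one more tool, called after "Emit:" as a command line: name --pt "numbers of a row" for each row, then --argument value for the rest. servo_tool: Moves the arm, as the interface text tells. Its arguments: {"type":"object","properties":{"targets":{"type":"array","items":{"type":"array","items":{"type":"number"}}},"grip_force":{"type":"number"}},"required":["targets"]}

```bash
ls; mkdir -p pics
cat > h.py <<'E'
import numpy as np,cv2
from cell import monitor, imaging, ticket, spot_in, pinpoint
def shot(n,f):
    d=imaging.read_camera(n); cv2.imwrite('pics/'+f,d['frame']); return d
def world(d,u,v,z=None):
    K=d['K'];T=d['world_from_camera']
    r=T[:3,:3]@np.linalg.inv(K)@np.array([u,v,1.]); o=T[:3,3]
    if z is None:
        return o+r*d['depth'][int(round(v)),int(round(u))]
    return o+r*(z-o[2])/r[2]
E
python3 - <<'E'
from h import *
o=monitor.get_obs();print({k:np.round(v,3).tolist() for k,v in o.items()})
for c in('top','side'):
    d=shot(c,c+'0.png');print(c,np.round(d['world_from_camera'],3).tolist(),d['K'].tolist())
    for n in 'long_tray short_tray large_piston small_piston large_drum small_drum air_filter carburettor'.split():
        for r in pinpoint(c,n)[:3]: print(n,np.round(r['at'],1),round(r['confidence'],2),world(d,*r['at'],0.0).round(3))
E
```

```text
pics
{'time_s': 0.0, 'qpos': [-62.674, 18.439, -4.018, 83.174, 1.297, 78.542, -3.259], 'joint_velocities': [-0.012, -0.027, 0.027, 0.018, 0.129, -0.03, 0.056], 'effort': [0.0, -49.13, -0.404, -31.252, -0.064, 0.044, 0.0], 'tool_pos': [0.29, 0.581, 0.221], 'tool_rot': [-179.891, 0.007, 153.487], 'force': [-0.253, -0.002, 0.227], 'wrist_torque': [0.049, 0.001, -0.048], 'grip_width': 0.087}
top [[0.016, -0.986, 0.167, 0.357], [-1.0, -0.016, 0.001, -0.012], [0.002, -0.167, -0.986, 1.246], [0.0, 0.0, 0.0, 1.0]] [[468.3657871116423, 0.0, 322.8508720076643], [0.0, 468.3657871116423, 191.01775883364846], [0.0, 0.0, 1.0]]
short_tray [262.4 222.3] 0.97 [0.481 0.15  0.   ]
large_piston [297.7 147. ] 0.9 [0.69  0.061 0.   ]
small_piston [459.1 241.9] 0.71 [ 0.438 -0.373  0.   ]
large_drum [399.5 163. ] 0.59 [ 0.649 -0.218  0.   ]
small_drum [350.7 161.7] 0.63 [ 0.651 -0.085  0.   ]
air_filter [241.6 157.2] 0.94 [0.659 0.213 0.   ]
carburettor [175.5 239.5] 0.81 [0.432 0.378 0.   ]
side [[0.707, -0.362, 0.608, -0.069], [-0.707, -0.381, 0.596, -0.6], [0.016, -0.851, -0.526, 0.563], [0.0, 0.0, 0.0, 1.0]] [[410.1599170423775, 0.0, 318.3660117095037], [0.0, 410.1599170423775, 200.86768056519267], [0.0, 0.0, 1.0]]
long_tray [348.4 249.6] 0.66 [ 0.486 -0.151  0.   ]
short_tray [259.  199.7] 0.81 [0.474 0.149 0.   ]
large_piston [340.6 183.7] 0.94 [0.692 0.06  0.   ]
large_piston [427.  318.3] 0.62 [ 0.44 -0.38  0.  ]
large_piston [291.3 169.6] 0.19 [0.649 0.218 0.   ]
small_piston [426.  319.7] 0.88 [ 0.436 -0.381  0.   ]
large_drum [412.6 231.4] 0.82 [ 0.646 -0.211  0.   ]
large_drum [255.9 199.2] 0.72 [0.47  0.156 0.   ]
air_filter [291.5 170.4] 0.93 [0.646 0.214 0.   ]
carburettor [203.8 176.6] 0.79 [0.438 0.357 0.   ]
```

View pics/top0.png

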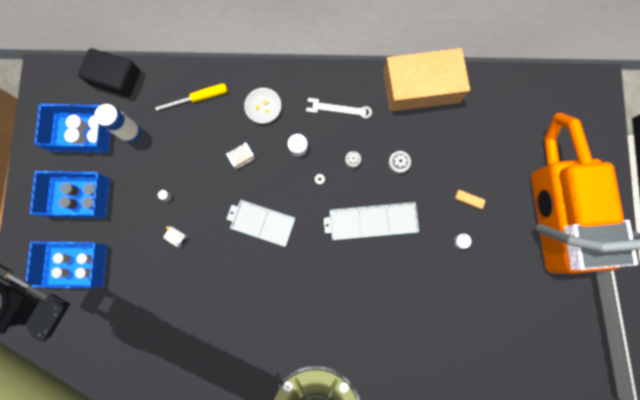

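View pics/side0.png

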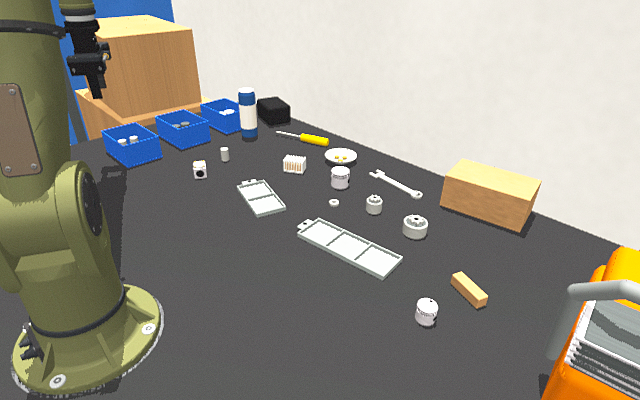

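The top view shows the long tray at (373,221) with its tab on the left, the short tray at (262,222) also with its tab on the left, and the carburettor at (175,237). The filter is at (240,155), the large piston at (298,146), the small and large drums at (353,158) and (400,161), and the small piston at (463,241). The pale cylinder at (163,196) is not one of the listed parts. Next I'll measure from depth.

```bash
cat > m.py <<'E'
from h import *
def cloud(d):
    h,w=d['depth'].shape; u,v=np.meshgrid(np.arange(w),np.arange(h)); z=d['depth']
    p=np.stack([u*z,v*z,z],-1)@np.linalg.inv(d['K']).T
    T=d['world_from_camera']; P=p@T[:3,:3].T+T[:3,3]; P[z==0]=np.nan; return P
E
python3 - <<'E'
from m import *
for c in('top','side'):
    d=imaging.read_camera(c);P=cloud(d)
    print(c)
    for n,(x,y) in dict(lp=(.69,.06),sp=(.438,-.378),ld=(.648,-.215),sd=(.651,-.085),af=(.655,.213),cb=(.435,.372),dist=(.55,.41)).items():
        m=(abs(P[...,0]-x)<.055)&(abs(P[...,1]-y)<.055)
        q=P[m]; t=q[q[:,2]>.012]; 
        if len(t)<5: print(n,len(t)); continue
        top=t[t[:,2]>np.percentile(t[:,2],95)-.006]
        r=cv2.minAreaRect((top[:,:2]*1000).astype(np.float32))
        print(n,len(top),'z',t[:,2].max().round(3),'bb',top[:,:2].min(0).round(3),top[:,:2].max(0).round(3),'rect',np.round(r[0],1),np.round(r[1],1),round(r[2],1), 'tablez',np.median(q[q[:,2]<.01][:,2]).round(4))
    im=d['frame']
    cr=im[120:260,140:490] if c=='top' else im[130:340,180:460]
    cr=cv2.resize(cr,None,fx=(2.28 if c=='top' else 2.8),fy=(2.28 if c=='top' else 2.8),interpolation=cv2.INTER_CUBIC)
    cv2.imwrite(f'pics/{c}_crop.png',cr)
E
```

```text
top
lp 219 z 0.05 bb [0.664 0.037] [0.712 0.084] rect [687.5  60.4] [47.7 47.5] 2.7 tablez -0.0013
sp 118 z 0.038 bb [ 0.422 -0.39 ] [ 0.454 -0.358] rect [ 438.  -374.4] [31.2 32.3] 0.9 tablez -0.0021
ld 94 z 0.044 bb [ 0.623 -0.229] [ 0.666 -0.187] rect [ 645.9 -208.2] [40.5 43.3] 85.9 tablez -0.0016
sd 60 z 0.042 bb [ 0.636 -0.102] [ 0.663 -0.075] rect [650. -88.] [27.1 25.7] 8.3 tablez -0.0016
af 161 z 0.04 bb [0.626 0.18 ] [0.687 0.247] rect [656.7 214. ] [40.4 57.7] 31.9 tablez -0.0013
cb 158 z 0.041 bb [0.416 0.351] [0.459 0.401] rect [437.3 373.9] [41.9 34.5] 54.4 tablez -0.0014
dist 58 z 0.042 bb [0.534 0.399] [0.555 0.421] rect [544.6 409.7] [21.6 21.8] 0.2 tablez -0.0013
side
lp 137 z 0.048 bb [0.663 0.037] [0.712 0.083] rect [687.1  59.3] [45.8 49.5] 82.0 tablez 0.0002
sp 253 z 0.036 bb [ 0.42  -0.394] [ 0.456 -0.358] rect [ 438.2 -376.7] [33.2 35.7] 51.4 tablez -0.0003
ld 102 z 0.04 bb [ 0.629 -0.23 ] [ 0.663 -0.191] rect [ 647.7 -212.2] [32.9 34.5] 70.8 tablez 0.0
sd 59 z 0.04 bb [ 0.638 -0.104] [ 0.667 -0.077] rect [651.5 -88. ] [24.5 25. ] 35.4 tablez 0.0001
af 138 z 0.039 bb [0.625 0.177] [0.685 0.244] rect [658.5 213.8] [45.7 59.7] 29.4 tablez 0.0004
cb 82 z 0.04 bb [0.416 0.346] [0.461 0.394] rect [437.1 373.2] [44.1 32.9] 58.7 tablez 0.0004
dist 28 z 0.04 bb [0.534 0.397] [0.558 0.42 ] rect [545.6 408.8] [21.6 24.1] 72.2 tablez 0.0005
```

View pics/top_crop.png

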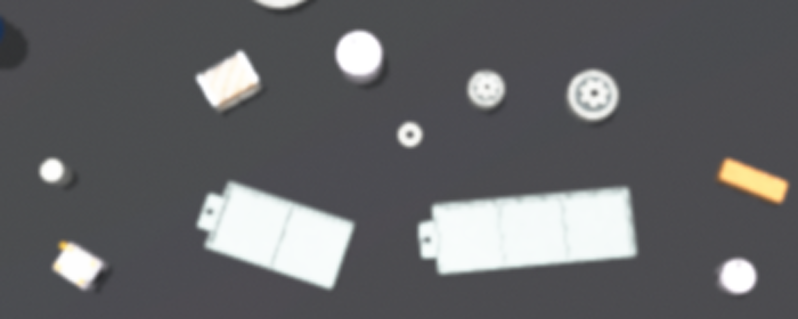

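View pics/side_crop.png

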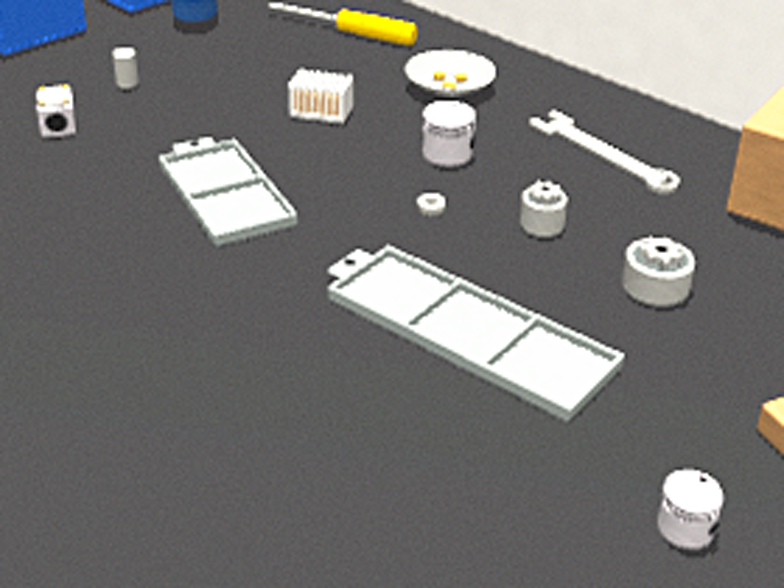

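Run:
```python
from m import *
for c in('top','side'):
    d=imaging.read_camera(c)
    # rectify to plane z=.012: 1mm px, x 0.38..0.6 rows, y -0.32..0.28 cols
    X,Y=np.meshgrid(np.arange(.36,.60,.001),np.arange(-.32,.28,.001),indexing='ij')
    T=np.linalg.inv(d['world_from_camera']);p=np.stack([X,Y,0*X+.012],-1)@T[:3,:3].T+T[:3,3]
    q=p@d['K'].T; q=(q[...,:2]/q[...,2:]).astype(np.float32)
    r=cv2.remap(d['frame'],q[...,0],q[...,1],cv2.INTER_CUBIC)
    g=(cv2.cvtColor(r,cv2.COLOR_BGR2GRAY)>125).astype(np.uint8)
    cv2.imwrite(f'pics/rect_{c}.png',r)
    g=cv2.morphologyEx(g,cv2.MORPH_CLOSE,np.ones((7,7)));g=cv2.morphologyEx(g,cv2.MORPH_OPEN,cv2.getStructuringElement(cv2.MORPH_ELLIPSE,(55,55)))
    for k in cv2.findContours(g,cv2.RETR_EXTERNAL,cv2.CHAIN_APPROX_NONE)[0]:
        R=cv2.minAreaRect(k[:,0,::-1].astype(np.float32)); print(c,'ctr',.36+R[0][0]/1e3,-.32+R[0][1]/1e3,R[1],R[2])
```

```text
top ctr 0.4887545166015625 -0.13832504272460938 (84.15886688232422, 248.6069793701172) 6.159163475036621
top ctr 0.4818096160888672 0.15659075927734373 (174.96810913085938, 84.11353302001953) 72.6459732055664
side ctr 0.48322645568847655 -0.1413558807373047 (92.300537109375, 247.91835021972656) 5.90614128112793
side ctr 0.47702670288085935 0.14908541870117187 (184.63221740722656, 83.63630676269531) 72.6459732055664
```

View pics/rect_side.png

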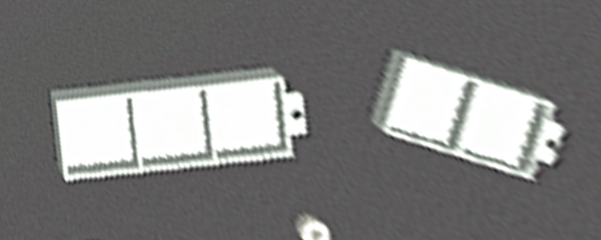

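View pics/rect_top.png

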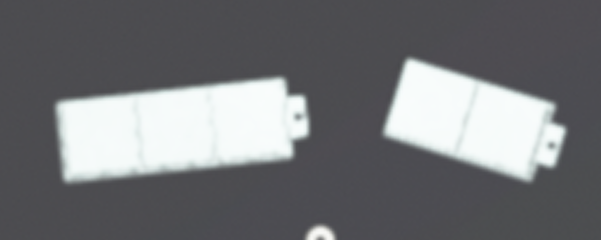

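The tab positions and headings agree between the two views. The long tray is at about (0.489, -0.146) with yaw 6°, and the short tray at about (0.479, 0.150) with yaw -17.4°. Next is a helper to convert targets into tool-frame moves.

```bash
cat > go.py <<'E'
import sys
from h import *
LT=(.489,-.146,6.);ST=(.4795,.1495,-17.4)
def cell(t,y):
    a=np.radians(t[2]); return np.array([t[0]-np.sin(a)*y,t[1]+np.cos(a)*y]).round(4)
def go(x,y,z,yaw):
    o=monitor.get_obs(); p=o['tool_pos'];w=np.radians(o['tool_rot'][2])
    d=np.array([x,y,z])-p
    dx=np.cos(w)*d[0]+np.sin(w)*d[1]; dy=np.sin(w)*d[0]-np.cos(w)*d[1]
    t=(o['tool_rot'][2]-yaw+180)%360-180
    print('t',round(o['time_s'],2),'pos',np.round(p,4),'rot',np.round(o['tool_rot'],1),'q7',round(o['qpos'][6],1),'F',np.round(o['force'],1),'w',round(o['grip_width'],4))
    print('shift %.4f %.4f %.4f turn %.3f rad  (rows: %.1f lin, %.1f rot)'%(dx,dy,-d[2],np.radians(t),np.linalg.norm(d)/.0625,abs(t)/10.7))
if __name__=='__main__':
    go(*map(float,sys.argv[1:5]))
E
python3 go.py .437 .3735 .10 55.5; python3 -c "
from go import *
for t,y in((LT,.075),(LT,0),(LT,-.075),(ST,.0375),(ST,-.0375)):print(cell(t,y))"
```

```text
t 1.1 pos [0.2902 0.5816 0.2226] rot [180.    0.  153.5] q7 -3.3 F [-0.5  0.2 -0. ] w 0.0871
shift -0.2242 -0.1207 0.1226 turn 1.710 rad  (rows: 4.5 lin, 9.2 rot)
[ 0.4812 -0.0714]
[ 0.489 -0.146]
[ 0.4968 -0.2206]
[0.4907 0.1853]
[0.4683 0.1137]
```

Emit:
servo_tool --pt "100 -0.224 -0.121 0.123 1.71" --pt "100 -0.224 -0.121 0.123 1.71" --pt "100 -0.224 -0.121 0.123 1.71" --pt "100 -0.224 -0.121 0.123 1.71" --pt "100 -0.224 -0.121 0.123 1.71" --grip_force 30

```text
time_s: 1.72
tool_pos: [0.4384, 0.3692, 0.0982]
tool_rot: [-180.0, 0.1, 99.2]
force: [0.3, 0.7, 0.4]
grip_width: 0.0867
```

```bash
python3 go.py .437 .3735 .10 55.5
```

```text
t 1.73 pos [0.4384 0.3692 0.0982] rot [-1.80e+02  1.00e-01  9.92e+01] q7 -31.5 F [0.3 0.7 0.4] w 0.0867
shift 0.0045 -0.0007 -0.0018 turn 0.762 rad  (rows: 0.1 lin, 4.1 rot)
```

Emit:
servo_tool --pt "100 0 0 0 0.76" --pt "100 0 0 0 0.76" --pt "100 0 0 0 0.76" --pt "100 0 0 0 0.76" --pt "100 0 0 0 0.76"

```text
time_s: 2.35
tool_pos: [0.4367, 0.3735, 0.0997]
tool_rot: [180.0, -0.0, 56.3]
force: [-0.1, 0.6, -0.5]
grip_width: 0.0874
```

```bash
python3 go.py .437 .3735 .011 55.5
```

```text
t 2.35 pos [0.4367 0.3735 0.0997] rot [180.   -0.   56.3] q7 -73.5 F [-0.1  0.6 -0.5] w 0.0874
shift 0.0002 0.0003 0.0887 turn 0.014 rad  (rows: 1.4 lin, 0.1 rot)
```

Emit:
servo_tool --pt "100 0 0 0.05 0.014" --pt "100 0 0 0.089 0.014" --pt "100 0 0 0.089 0.014" --pt "30 0 0 0.089 0.014" --pt "30 0 0 0.089 0.014"

```text
time_s: 2.98
tool_pos: [0.438, 0.3746, 0.0128]
tool_rot: [180.0, -0.2, 55.5]
force: [-0.6, 0.8, 0.2]
grip_width: 0.0742
```

Emit:
servo_tool --pt "20 0 0 0 0" --pt "20 0 0 0 0" --pt "20 0 0 0 0" --pt "20 0 0 0 0"

```text
time_s: 3.48
tool_pos: [0.4366, 0.3734, 0.0106]
tool_rot: [180.0, -0.0, 55.4]
force: [-0.7, 0.7, 0.5]
grip_width: 0.035
```

Emit:
servo_tool --pt "0 0 0 0 0" --pt "0 0 0 0 0" --pt "0 0 0 -0.04 0" --pt "0 0 0 -0.09 0" --pt "0 0 0 -0.09 0"

```text
time_s: 4.1
tool_pos: [0.4392, 0.3754, 0.1048]
tool_rot: [179.9, -0.5, 55.4]
force: [1.1, -0.2, -2.0]
grip_width: 0.0342
```

```bash
python3 go.py .4683 .1137 .10 72.6; python3 -c "
from h import *
d=shot('side','s1.png')['frame'];cv2.imwrite('pics/s1.png',cv2.resize(d[80:280,100:360],None,fx=3,fy=3))"
```

```text
t 4.1 pos [0.4392 0.3754 0.1048] rot [179.9  -0.5  55.4] q7 -74.4 F [ 1.1 -0.2 -2. ] w 0.0342
shift -0.1989 0.1726 0.0048 turn -0.300 rad  (rows: 4.2 lin, 1.6 rot)
```

View pics/s1.png

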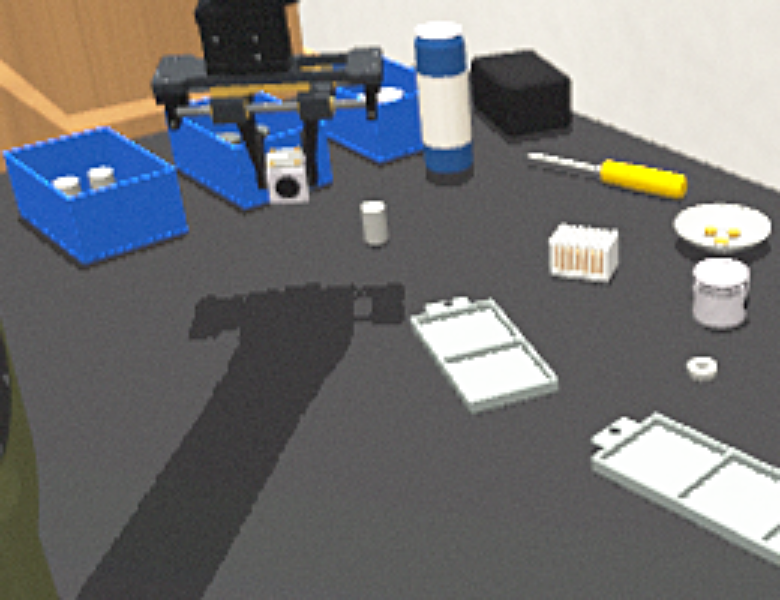

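The carburettor is held level at crop (287,180), above the bench. I'll move it to the short tray's far cell.

Emit:
servo_tool --pt "0 -0.04 0.034 0 -0.1" --pt "0 -0.08 0.069 0 -0.2" --pt "0 -0.12 0.104 0 -0.3" --pt "0 -0.16 0.138 0 -0.3" --pt "0 -0.197 0.172 0 -0.3"

```text
time_s: 4.78
tool_pos: [0.4649, 0.1112, 0.0987]
tool_rot: [-179.9, 0.1, 72.6]
force: [1.0, 0.0, -1.9]
grip_width: 0.0344
```

Emit:
servo_tool --pt "0 0 0 0 0" --pt "0 0 0 0 0"

```text
time_s: 5.03
tool_pos: [0.4654, 0.1136, 0.0993]
tool_rot: [-179.9, 0.1, 72.6]
force: [-0.4, -0.2, -1.4]
grip_width: 0.034
```

```bash
python3 go.py .4683 .1137 .016 72.6
```

```text
t 5.03 pos [0.4654 0.1136 0.0993] rot [-1.799e+02  1.000e-01  7.260e+01] q7 -32.8 F [-0.4 -0.2 -1.4] w 0.034
shift 0.0009 0.0028 0.0833 turn 0.000 rad  (rows: 1.3 lin, 0.0 rot)
```

Emit:
servo_tool --pt "0 0.001 0.003 0.03 0" --pt "0 0.001 0.003 0.06 0" --pt "0 0.001 0.003 0.075 0" --pt "0 0.001 0.003 0.08 0" --pt "0 0.001 0.003 0.08 0"

```text
time_s: 5.65
tool_pos: [0.4699, 0.1141, 0.0208]
tool_rot: [180.0, -0.0, 72.6]
force: [0.1, -0.9, -1.2]
grip_width: 0.0344
```

Emit:
servo_tool --pt "0 0 0 0.002 0" --pt "0 0 0 0.004 0" --pt "0 0 0 0.005 0" --pt "0 0 0 0.005 0"

```text
time_s: 6.15
tool_pos: [0.4696, 0.1136, 0.0156]
tool_rot: [180.0, -0.0, 72.6]
force: [0.3, -0.3, -2.0]
grip_width: 0.0339
```

Still no contact, so I'll go a little lower and then open.

Emit:
servo_tool --pt "0 0 0 0.001 0" --pt "0 0 0 0.0015 0" --pt "0 0 0 0.0015 0"

```text
time_s: 6.52
tool_pos: [0.4698, 0.1137, 0.0146]
tool_rot: [-180.0, -0.0, 72.6]
force: [-2.0, -0.9, 6.2]
grip_width: 0.0345
```

Emit:
servo_tool --pt "60 0 0 0 0" --pt "60 0 0 0 0" --pt "60 0 0 0 0" --pt "60 0 0 -0.02 0" --pt "80 0 0 -0.08 0"

```text
time_s: 7.15
tool_pos: [0.4669, 0.1128, 0.0922]
tool_rot: [-179.7, 0.3, 72.6]
force: [0.8, 0.6, 0.7]
grip_width: 0.0563
```

```bash
python3 go.py .657 .214 .10 121.5;  python3 go.py .657 .214 .10 -58.5; python3 -c "
from h import *
d=shot('side','s2.png')['frame'];cv2.imwrite('pics/s2.png',cv2.resize(d[80:280,150:410],None,fx=3,fy=3))"
```

```text
t 7.15 pos [0.4669 0.1128 0.0922] rot [-179.7    0.3   72.6] q7 -32.3 F [0.8 0.6 0.7] w 0.0563
shift 0.1534 0.1511 -0.0078 turn -0.853 rad  (rows: 3.4 lin, 4.6 rot)
t 7.15 pos [0.4669 0.1128 0.0922] rot [-179.7    0.3   72.6] q7 -32.3 F [0.8 0.6 0.7] w 0.0563
shift 0.1534 0.1511 -0.0078 turn 2.288 rad  (rows: 3.4 lin, 12.3 rot)
```

View pics/s2.png

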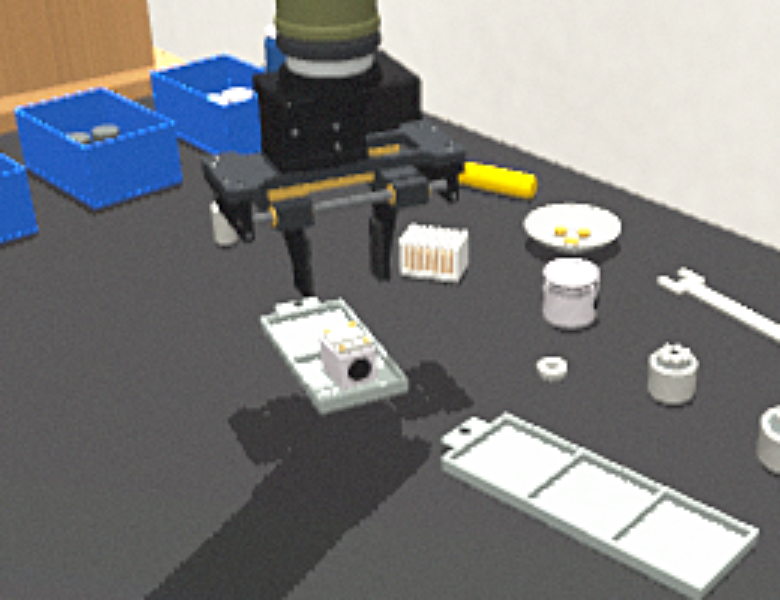

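The carburettor stands in the far cell at crop (350,350). Next is the air filter.

Emit:
servo_tool --pt "100 0.151 0.15 -0.007 -0.85" --pt "100 0.151 0.15 -0.007 -0.85" --pt "100 0.151 0.15 -0.007 -0.85" --pt "100 0.151 0.15 -0.007 -0.85" --pt "100 0.151 0.15 -0.007 -0.85"

```text
time_s: 7.82
tool_pos: [0.6594, 0.2142, 0.0998]
tool_rot: [180.0, 0.0, 121.6]
force: [-0.8, -0.3, -0.0]
grip_width: 0.0865
```

Emit:
servo_tool --pt "100 0 0 0 0" --pt "100 0 0 0 0"

```text
time_s: 8.07
tool_pos: [0.6577, 0.2126, 0.1009]
tool_rot: [-180.0, -0.0, 121.2]
force: [-0.1, -0.6, 0.4]
grip_width: 0.0869
```

```bash
python3 go.py .6575 .214 .011 121
```

```text
t 8.07 pos [0.6577 0.2126 0.1009] rot [-180.    -0.   121.2] q7 16.9 F [-0.1 -0.6  0.4] w 0.0869
shift 0.0013 0.0005 0.0899 turn 0.003 rad  (rows: 1.4 lin, 0.0 rot)
```

Emit:
servo_tool --pt "100 0.001 0 0.05 0" --pt "100 0.001 0 0.09 0" --pt "100 0.001 0 0.09 0" --pt "30 0.001 0 0.09 0" --pt "30 0.001 0 0.09 0" --grip_force 25

```text
time_s: 8.7
tool_pos: [0.6592, 0.2143, 0.0139]
tool_rot: [179.7, 0.0, 121.3]
force: [0.2, 0.4, -0.2]
grip_width: 0.0745
```

Emit:
servo_tool --pt "0 0 0 0 0" --pt "0 0 0 0 0" --pt "0 0 0 0 0" --pt "0 0 0 0 0" --pt "0 0 0 0 0"

```text
time_s: 9.32
tool_pos: [0.6575, 0.2137, 0.0112]
tool_rot: [180.0, -0.0, 121.3]
force: [-0.9, 0.7, 0.4]
grip_width: 0.0399
```

Emit:
servo_tool --pt "0 0 0 -0.03 0" --pt "0 0 0 -0.07 0" --pt "0 0 0 -0.11 0" --pt "0 0 0 -0.11 0" --pt "0 0 0 -0.11 0"

```text
time_s: 9.95
tool_pos: [0.6568, 0.2136, 0.1203]
tool_rot: [-179.9, -0.0, 121.3]
force: [-0.9, 0.9, -1.3]
grip_width: 0.0397
```

```bash
python3 go.py .489 -.146 .12 96
```

```text
t 9.95 pos [0.6568 0.2136 0.1203] rot [-179.9   -0.   121.3] q7 16.8 F [-0.9  0.9 -1.3] w 0.0397
shift -0.2200 -0.3303 0.0003 turn 0.442 rad  (rows: 6.3 lin, 2.4 rot)
```

Emit:
servo_tool --pt "0 -0.022 -0.033 0 0.1" --pt "0 -0.053 -0.079 0 0.2" --pt "0 -0.084 -0.126 0 0.3" --pt "0 -0.115 -0.172 0 0.44" --pt "0 -0.146 -0.219 0 0.44"

```text
time_s: 10.58
tool_pos: [0.544, -0.0264, 0.1193]
tool_rot: [-179.8, 0.0, 96.1]
force: [-0.2, -1.0, -0.7]
grip_width: 0.0398
```

```bash
python3 go.py .489 -.146 .12 96
```

```text
t 10.57 pos [ 0.544  -0.0264  0.1193] rot [-179.8    0.    96.1] q7 10.7 F [-0.2 -1.  -0.7] w 0.0398
shift -0.1132 -0.0673 -0.0007 turn 0.001 rad  (rows: 2.1 lin, 0.0 rot)
```

Emit:
servo_tool --pt "0 -0.045 -0.027 0 0" --pt "0 -0.085 -0.05 0 0" --pt "0 -0.113 -0.067 0 0" --pt "0 -0.113 -0.067 0 0" --pt "0 -0.113 -0.067 0 0"

```text
time_s: 11.2
tool_pos: [0.4912, -0.1433, 0.1201]
tool_rot: [-179.9, -0.0, 96.1]
force: [0.5, -0.3, 0.0]
grip_width: 0.0396
```

```bash
python3 go.py .489 -.146 .0205 96
```

```text
t 11.2 pos [ 0.4912 -0.1433  0.1201] rot [-179.9   -0.    96.1] q7 23.0 F [ 0.5 -0.3  0. ] w 0.0396
shift -0.0024 -0.0024 0.0996 turn 0.002 rad  (rows: 1.6 lin, 0.0 rot)
```

Emit:
servo_tool --pt "0 -0.002 -0.002 0.04 0" --pt "0 -0.002 -0.002 0.075 0" --pt "0 -0.002 -0.002 0.095 0" --pt "0 -0.002 -0.002 0.1 0" --pt "0 -0.002 -0.002 0.1 0"

```text
time_s: 11.82
tool_pos: [0.4902, -0.1457, 0.021]
tool_rot: [-180.0, -0.0, 96.2]
force: [-0.2, -0.6, -0.1]
grip_width: 0.0399
```

Emit:
servo_tool --pt "0 0 0 0.002 0" --pt "0 0 0 0.004 0" --pt "0 0 0 0.0055 0" --pt "0 0 0 0.006 0" --pt "0 0 0 0.006 0"

```text
time_s: 12.45
tool_pos: [0.4898, -0.1465, 0.0151]
tool_rot: [180.0, -0.0, 96.1]
force: [0.3, 0.8, -1.4]
grip_width: 0.0397
```

Emit:
servo_tool --pt "0 0 0 0.001 0" --pt "0 0 0 0.001 0"

```text
time_s: 12.7
tool_pos: [0.4898, -0.1465, 0.0151]
tool_rot: [-180.0, -0.0, 96.1]
force: [-3.9, 1.6, 9.2]
grip_width: 0.0397
```

Emit:
servo_tool --pt "65 0 0 0 0" --pt "65 0 0 0 0" --pt "65 0 0 0 0" --pt "65 0 0 -0.02 0" --pt "100 0 0 -0.085 0"

```text
time_s: 13.32
tool_pos: [0.487, -0.1457, 0.0945]
tool_rot: [-179.6, -0.0, 96.1]
force: [1.1, 0.0, -0.4]
grip_width: 0.0608
```

```bash
python3 go.py .647 -.2115 .1 96;python3 -c "
from h import *
d=shot('side','s3.png')['frame'];cv2.imwrite('pics/s3.png',cv2.resize(d[130:330,200:460],None,fx=3,fy=3))"
```

```text
t 13.32 pos [ 0.487  -0.1457  0.0945] rot [-179.6   -0.    96.1] q7 24.3 F [ 1.1  0.  -0.4] w 0.0608
shift -0.0824 0.1521 -0.0055 turn 0.002 rad  (rows: 2.8 lin, 0.0 rot)
```

View pics/s3.png

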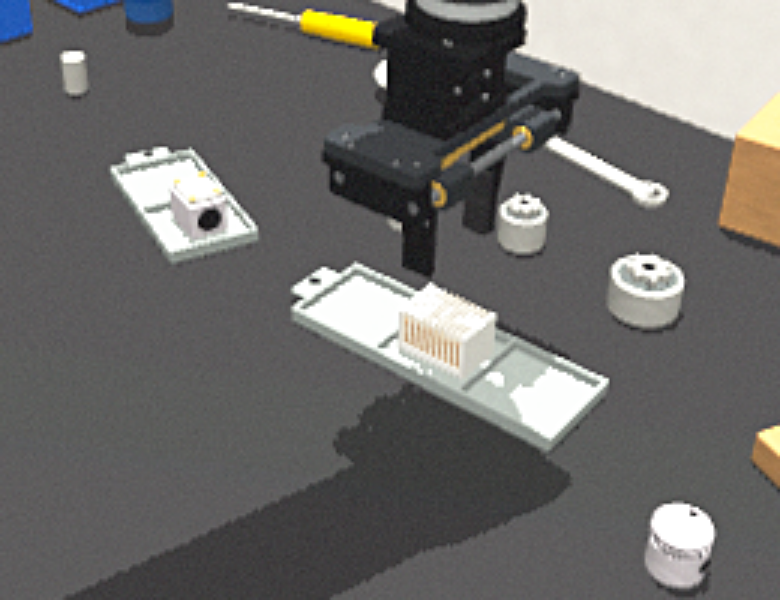

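The filter is in the middle cell at crop (447,330). The large drum comes next.

Emit:
servo_tool --pt "100 -0.082 0.15 -0.005 0" --pt "100 -0.082 0.15 -0.005 0" --pt "100 -0.082 0.15 -0.005 0" --pt "100 -0.082 0.15 -0.005 0" --pt "100 -0.082 0.15 -0.005 0" --grip_force 40

```text
time_s: 14.0
tool_pos: [0.6467, -0.2121, 0.1007]
tool_rot: [-179.9, -0.0, 96.1]
force: [-0.0, -0.1, 0.1]
grip_width: 0.0869
```

```bash
python3 go.py .647 -.2115 .011 96
```

```text
t 14.0 pos [ 0.6467 -0.2121  0.1007] rot [-179.9   -0.    96.1] q7 33.7 F [-0.  -0.1  0.1] w 0.0869
shift 0.0005 0.0004 0.0897 turn 0.001 rad  (rows: 1.4 lin, 0.0 rot)
```

Emit:
servo_tool --pt "100 0 0 0.05 0" --pt "100 0 0 0.09 0" --pt "100 0 0 0.09 0" --pt "100 0 0 0.09 0" --pt "50 0 0 0.09 0"

```text
time_s: 14.62
tool_pos: [0.6491, -0.2126, 0.0143]
tool_rot: [179.8, 0.1, 96.1]
force: [0.6, -0.5, 0.6]
grip_width: 0.0827
```

Emit:
servo_tool --pt "0 0 0 0 0" --pt "0 0 0 0 0" --pt "0 0 0 0 0" --pt "0 0 0 0 0" --pt "0 0 0 0 0"

```text
time_s: 15.25
tool_pos: [0.6477, -0.2121, 0.0118]
tool_rot: [180.0, -0.0, 96.1]
force: [-0.1, 0.6, 3.7]
grip_width: 0.0554
```

Emit:
servo_tool --pt "0 0 0 -0.03 0" --pt "0 0 0 -0.07 0" --pt "0 0 0 -0.11 0" --pt "0 0 0 -0.11 0" --pt "0 0 0 -0.11 0"

```text
time_s: 15.88
tool_pos: [0.6469, -0.2116, 0.1203]
tool_rot: [-179.9, -0.1, 96.1]
force: [-0.4, -0.7, -1.7]
grip_width: 0.0555
```

```bash
python3 go.py .4812 -.0714 .12 96;python3 -c "
from h import *
d=shot('side','s4.png')['frame'];cv2.imwrite('pics/s4.png',cv2.resize(d[130:330,250:510],None,fx=3,fy=3))"
```

```text
t 15.88 pos [ 0.6469 -0.2116  0.1203] rot [-1.799e+02 -1.000e-01  9.610e+01] q7 33.4 F [-0.4 -0.7 -1.7] w 0.0555
shift 0.1571 -0.1499 0.0003 turn 0.002 rad  (rows: 3.5 lin, 0.0 rot)
```

View pics/s4.png

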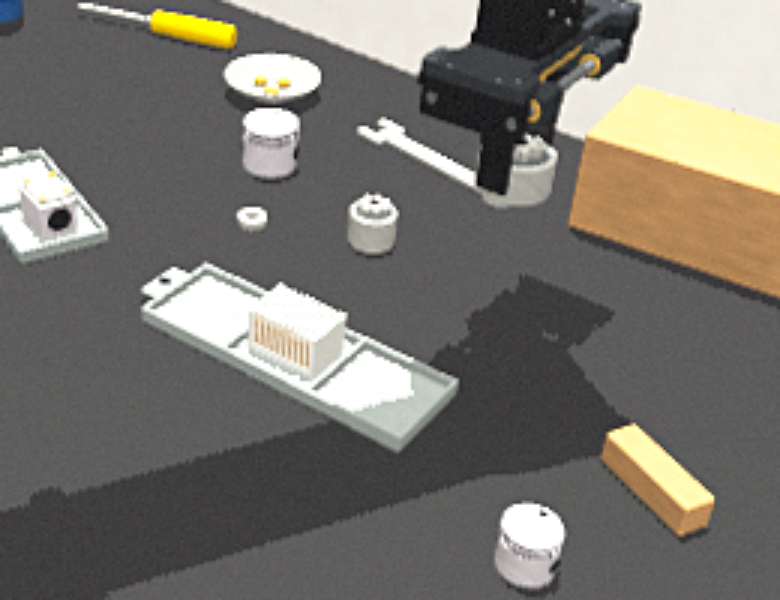

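```bash
python3 -c "
from m import *
d=imaging.read_camera('side');P=cloud(d)
q=P[(P[...,0]>.60)&(P[...,0]<.7)&(abs(P[...,1]+.21)<.05)&(P[...,2]>.1)&(P[...,2]<.15)]
f=d['frame'][(P[...,0]>.60)&(P[...,0]<.7)&(abs(P[...,1]+.21)<.05)&(P[...,2]>.1)&(P[...,2]<.15)].mean(-1)
q=q[f>90];print(len(q),q.min(0).round(3),q.max(0).round(3))
for r in pinpoint('side','large_drum')[:2]:print(r,world(d,*r['at'],.109))
"
```

```text
328 [ 0.617 -0.241  0.107] [ 0.678 -0.187  0.148]
{'at': [420.1, 190.3], 'confidence': 0.53} [ 0.65108353 -0.20958206  0.109     ]
```

The drum is centred in the grip. I'll carry it to the tab cell.

Emit:
servo_tool --pt "0 0.02 -0.019 0 0" --pt "0 0.055 -0.052 0 0" --pt "0 0.09 -0.086 0 0" --pt "0 0.125 -0.119 0 0" --pt "0 0.157 -0.15 0 0"

```text
time_s: 16.65
tool_pos: [0.4798, -0.0707, 0.1205]
tool_rot: [-179.9, -0.0, 96.1]
force: [-0.5, 0.7, -0.8]
grip_width: 0.0552
```

Emit:
servo_tool --pt "0 0 0 0 0" --pt "0 0 0 0 0"

```text
time_s: 16.9
tool_pos: [0.4821, -0.0722, 0.1215]
tool_rot: [180.0, 0.0, 96.1]
force: [0.3, -0.8, -1.7]
grip_width: 0.055
```

```bash
python3 go.py .4812 -.0714 .021 96
```

```text
t 16.9 pos [ 0.4821 -0.0722  0.1215] rot [180.    0.   96.1] q7 13.2 F [ 0.3 -0.8 -1.7] w 0.055
shift 0.0009 -0.0008 0.1005 turn 0.002 rad  (rows: 1.6 lin, 0.0 rot)
```

Emit:
servo_tool --pt "0 0.001 -0.001 0.04 0" --pt "0 0.001 -0.001 0.075 0" --pt "0 0.001 -0.001 0.095 0" --pt "0 0.001 -0.001 0.1 0" --pt "0 0.001 -0.001 0.1 0"

```text
time_s: 17.52
tool_pos: [0.4813, -0.0719, 0.0217]
tool_rot: [180.0, 0.1, 96.0]
force: [0.0, -0.0, -2.1]
grip_width: 0.0553
```

Emit:
servo_tool --pt "0 0 0 0.002 0" --pt "0 0 0 0.004 0" --pt "0 0 0 0.0055 0" --pt "0 0 0 0.0055 0" --pt "0 0 0 0.0055 0"

```text
time_s: 18.15
tool_pos: [0.4808, -0.071, 0.0162]
tool_rot: [180.0, -0.0, 96.1]
force: [0.1, -0.4, -2.4]
grip_width: 0.0552
```

Emit:
servo_tool --pt "0 0 0 0.001 0" --pt "0 0 0 0.0015 0" --pt "0 0 0 0.0015 0"

```text
time_s: 18.52
tool_pos: [0.4809, -0.071, 0.0157]
tool_rot: [-180.0, -0.0, 96.1]
force: [-2.8, 0.3, 9.3]
grip_width: 0.0551
```

Emit:
servo_tool --pt "90 0 0 0 0" --pt "90 0 0 0 0" --pt "90 0 0 0 0" --pt "100 0 0 -0.02 0" --pt "100 0 0 -0.085 0"

```text
time_s: 19.15
tool_pos: [0.4779, -0.0708, 0.0952]
tool_rot: [-179.6, 0.0, 96.1]
force: [1.2, 0.3, 0.1]
grip_width: 0.0854
```

```bash
python3 go.py .6873 .06 .1 96;python3 -c "
from h import *
d=shot('side','s5.png')['frame'];cv2.imwrite('pics/s5.png',cv2.resize(d[130:330,200:460],None,fx=3,fy=3))"
```

```text
t 19.15 pos [ 0.4779 -0.0708  0.0952] rot [-179.6    0.    96.1] q7 14.0 F [1.2 0.3 0.1] w 0.0854
shift 0.1078 0.2222 -0.0048 turn 0.002 rad  (rows: 4.0 lin, 0.0 rot)
```

View pics/s5.png

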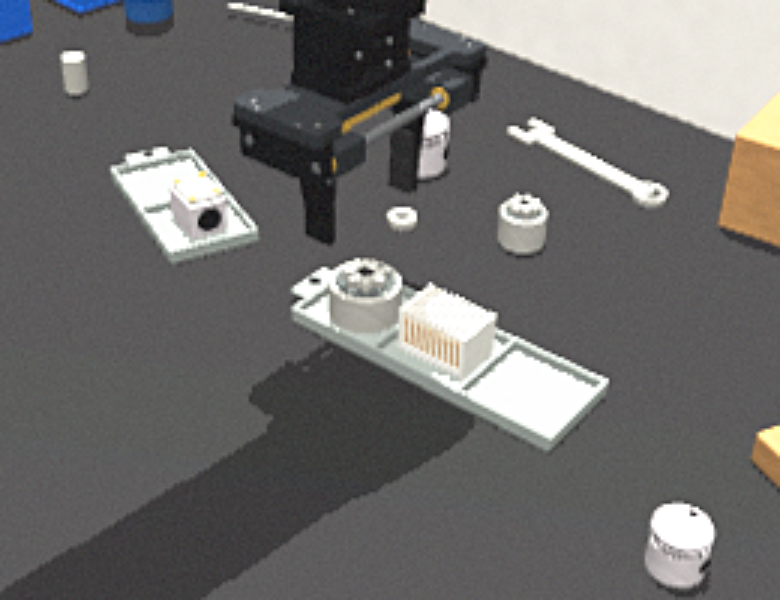

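The drum is in the tab cell at crop (366,295). Next is the large piston.

Emit:
servo_tool --pt "100 0.106 0.22 -0.004 0" --pt "100 0.106 0.22 -0.004 0" --pt "100 0.106 0.22 -0.004 0" --pt "100 0.106 0.22 -0.004 0" --pt "100 0.106 0.22 -0.004 0"

```text
time_s: 19.82
tool_pos: [0.6902, 0.0624, 0.0988]
tool_rot: [-180.0, -0.0, 96.4]
force: [-1.7, 0.4, -0.1]
grip_width: 0.0868
```

Emit:
servo_tool --pt "100 0 0 0 0" --pt "100 0 0 0 0"

```text
time_s: 20.08
tool_pos: [0.6873, 0.056, 0.1014]
tool_rot: [-180.0, 0.0, 96.0]
force: [-1.5, -0.6, -0.1]
grip_width: 0.0873
```

```bash
python3 go.py .6873 .06 .015 96
```

```text
t 20.07 pos [0.6873 0.056  0.1014] rot [-180.    0.   96.] q7 9.4 F [-1.5 -0.6 -0.1] w 0.0873
shift 0.0040 0.0004 0.0864 turn -0.000 rad  (rows: 1.4 lin, 0.0 rot)
```

Emit:
servo_tool --pt "100 0.002 0 0.05 0" --pt "100 0.002 0 0.086 0" --pt "100 0.002 0 0.086 0" --pt "100 0.002 0 0.086 0" --pt "50 0.002 0 0.086 0"

```text
time_s: 20.7
tool_pos: [0.6896, 0.0596, 0.0178]
tool_rot: [179.8, -0.0, 96.1]
force: [-0.2, 1.0, -0.3]
grip_width: 0.0825
```

Emit:
servo_tool --pt "0 0 0 0 0" --pt "0 0 0 0 0" --pt "0 0 0 0 0" --pt "0 0 0 0 0" --pt "0 0 0 0 0"

```text
time_s: 21.32
tool_pos: [0.6881, 0.0598, 0.0151]
tool_rot: [180.0, -0.0, 96.1]
force: [0.1, 0.6, 0.8]
grip_width: 0.0491
```

Emit:
servo_tool --pt "0 0 0 0 0" --pt "0 0 0 -0.03 0" --pt "0 0 0 -0.07 0" --pt "0 0 0 -0.11 0" --pt "0 0 0 -0.11 0"

```text
time_s: 21.95
tool_pos: [0.6903, 0.0595, 0.1289]
tool_rot: [179.6, -0.0, 96.1]
force: [-1.1, -1.0, -0.6]
grip_width: 0.0494
```

```bash
python3 go.py .4968 -.2206 .125 96
```

```text
t 21.95 pos [0.6903 0.0595 0.1289] rot [179.6  -0.   96.1] q7 8.9 F [-1.1 -1.  -0.6] w 0.0494
shift -0.2580 -0.2222 0.0039 turn 0.002 rad  (rows: 5.4 lin, 0.0 rot)
```

Emit:
servo_tool --pt "0 -0.025 -0.02 0 0" --pt "0 -0.06 -0.05 0 0" --pt "0 -0.1 -0.085 0 0" --pt "0 -0.14 -0.12 0 0" --pt "0 -0.18 -0.155 0 0"

```text
time_s: 22.58
tool_pos: [0.5508, -0.1367, 0.1234]
tool_rot: [-179.9, -0.0, 96.1]
force: [0.1, -0.2, -1.5]
grip_width: 0.0493
```

Emit:
servo_tool --pt "0 -0.04 -0.035 0 0" --pt "0 -0.07 -0.06 0 0" --pt "0 -0.078 -0.066 0 0" --pt "0 -0.078 -0.066 0 0" --pt "0 -0.078 -0.066 0 0"

```text
time_s: 23.2
tool_pos: [0.4964, -0.2185, 0.1245]
tool_rot: [-180.0, -0.0, 96.2]
force: [0.6, -0.5, -1.2]
grip_width: 0.0493
```

```bash
python3 go.py .4968 -.2206 .025 96;python3 -c "
from h import *
d=shot('side','s6.png')['frame'];cv2.imwrite('pics/s6.png',cv2.resize(d[130:330,250:510],None,fx=3,fy=3))"
```

```text
t 23.2 pos [ 0.4964 -0.2185  0.1245] rot [-180.    -0.    96.2] q7 33.9 F [ 0.6 -0.5 -1.2] w 0.0493
shift -0.0021 0.0001 0.0995 turn 0.004 rad  (rows: 1.6 lin, 0.0 rot)
```

View pics/s6.png

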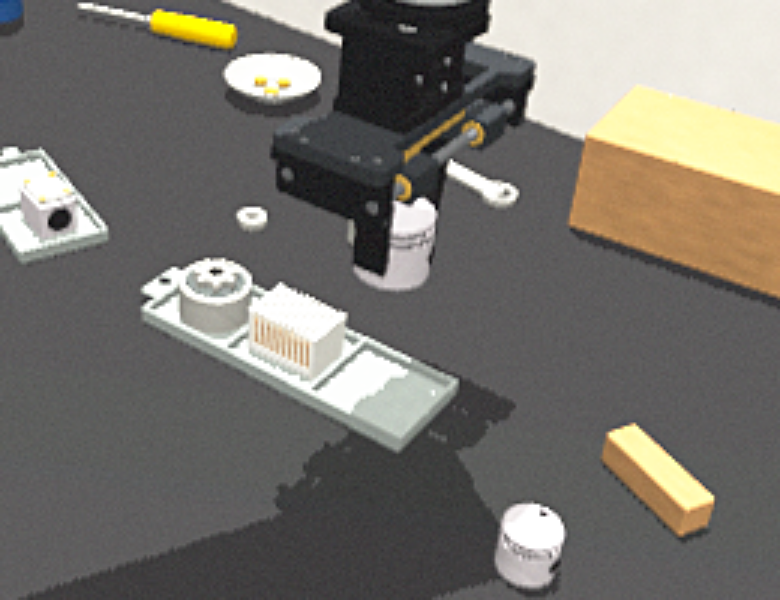

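The large piston hangs level at crop (400,245). I'll lower it, with contact expected at a tip height of about 0.019.

Emit:
servo_tool --pt "0 -0.002 0 0.04 0" --pt "0 -0.002 0 0.075 0" --pt "0 -0.002 0 0.095 0" --pt "0 -0.002 0 0.1 0" --pt "0 -0.002 0 0.1 0"

```text
time_s: 23.88
tool_pos: [0.4966, -0.2223, 0.0256]
tool_rot: [180.0, 0.0, 96.1]
force: [-0.2, 0.3, -1.0]
grip_width: 0.0493
```

Emit:
servo_tool --pt "0 0 0 0.002 0" --pt "0 0 0 0.004 0" --pt "0 0 0 0.005 0" --pt "0 0 0 0.005 0" --pt "0 0 0 0.005 0"

```text
time_s: 24.5
tool_pos: [0.4959, -0.2223, 0.0201]
tool_rot: [180.0, -0.0, 96.1]
force: [-0.0, -1.1, -1.8]
grip_width: 0.0493
```

Emit:
servo_tool --pt "0 0 0 0.001 0" --pt "0 0 0 0.002 0" --pt "0 0 0 0.002 0"

```text
time_s: 24.88
tool_pos: [0.496, -0.2224, 0.0191]
tool_rot: [180.0, -0.0, 96.1]
force: [-3.9, 0.7, 7.8]
grip_width: 0.0494
```

Emit:
servo_tool --pt "85 0 0 0 0" --pt "85 0 0 0 0" --pt "85 0 0 0 0" --pt "100 0 0 -0.02 0" --pt "100 0 0 -0.08 0"

```text
time_s: 25.5
tool_pos: [0.4938, -0.2214, 0.0974]
tool_rot: [-179.7, -0.1, 96.1]
force: [1.8, 1.1, 1.0]
grip_width: 0.0842
```

```bash
python3 go.py .438 -.376 .1 72.6;python3 -c "
from h import *
d=shot('side','s7.png')['frame'];cv2.imwrite('pics/s7.png',cv2.resize(d[130:330,250:510],None,fx=3,fy=3))"
```

```text
t 25.5 pos [ 0.4938 -0.2214  0.0974] rot [-1.797e+02 -1.000e-01  9.610e+01] q7 35.3 F [1.8 1.1 1. ] w 0.0842
shift -0.1478 -0.0719 -0.0026 turn 0.410 rad  (rows: 2.6 lin, 2.2 rot)
```

View pics/s7.png

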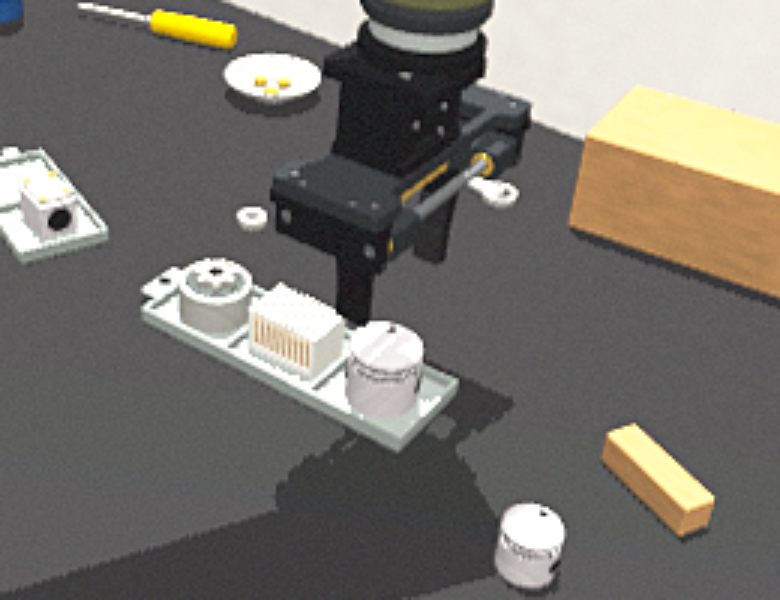

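The large piston stands in the far cell at crop (385,370). The small piston is the last part.

Emit:
servo_tool --pt "100 -0.148 -0.073 -0.003 0.41" --pt "100 -0.148 -0.073 -0.003 0.41" --pt "100 -0.148 -0.073 -0.003 0.41" --pt "100 -0.148 -0.073 -0.003 0.41" --pt "100 -0.148 -0.073 -0.003 0.41" --grip_force 30

```text
time_s: 26.18
tool_pos: [0.4397, -0.3767, 0.1017]
tool_rot: [179.9, -0.0, 72.6]
force: [-0.1, 1.2, -0.3]
grip_width: 0.0871
```

Emit:
servo_tool --pt "100 0 0 0 0" --pt "100 0 0 0 0"

```text
time_s: 26.42
tool_pos: [0.4399, -0.376, 0.1011]
tool_rot: [180.0, -0.0, 72.7]
force: [0.6, -0.7, 0.2]
grip_width: 0.0871
```

```bash
python3 go.py .438 -.376 .011 72.6
```

```text
t 26.43 pos [ 0.4399 -0.376   0.1011] rot [180.   -0.   72.7] q7 33.4 F [ 0.6 -0.7  0.2] w 0.0871
shift -0.0006 -0.0018 0.0901 turn 0.003 rad  (rows: 1.4 lin, 0.0 rot)
```

Emit:
servo_tool --pt "100 -0.001 -0.002 0.05 0" --pt "100 -0.001 -0.002 0.09 0" --pt "100 -0.001 -0.002 0.09 0" --pt "100 -0.001 -0.002 0.09 0" --pt "40 -0.001 -0.002 0.09 0"

```text
time_s: 27.05
tool_pos: [0.4382, -0.3785, 0.0131]
tool_rot: [179.8, 0.0, 72.6]
force: [-0.2, -0.3, 0.4]
grip_width: 0.0826
```

Emit:
servo_tool --pt "0 0 0 0 0" --pt "0 0 0 0 0" --pt "0 0 0 0 0" --pt "0 0 0 0 0" --pt "0 0 0 0 0"

```text
time_s: 27.68
tool_pos: [0.4369, -0.3776, 0.011]
tool_rot: [180.0, -0.0, 72.6]
force: [0.4, -0.9, -0.5]
grip_width: 0.0355
```

Emit:
servo_tool --pt "0 0 0 0 0" --pt "0 0 0 0 0" --pt "0 0 0 -0.04 0" --pt "0 0 0 -0.09 0" --pt "0 0 0 -0.12 0"

```text
time_s: 28.3
tool_pos: [0.4372, -0.3783, 0.1333]
tool_rot: [179.9, 0.0, 72.6]
force: [1.2, -0.3, -1.9]
grip_width: 0.0353
```

```bash
python3 go.py .4907 .1853 .13 72.6
```

```text
t 28.3 pos [ 0.4372 -0.3783  0.1333] rot [179.9   0.   72.6] q7 32.2 F [ 1.2 -0.3 -1.9] w 0.0353
shift 0.5538 -0.1176 0.0033 turn -0.000 rad  (rows: 9.1 lin, 0.0 rot)
```

Emit:
servo_tool --pt "0 0.03 -0.006 0 0" --pt "0 0.075 -0.016 0 0" --pt "0 0.13 -0.028 0 0" --pt "0 0.185 -0.039 0 0" --pt "0 0.24 -0.051 0 0"

```text
time_s: 28.92
tool_pos: [0.4597, -0.1315, 0.1311]
tool_rot: [180.0, -0.0, 72.6]
force: [0.8, 0.1, -1.0]
grip_width: 0.0351
```

Emit:
servo_tool --pt "0 0.055 -0.012 0 0" --pt "0 0.11 -0.023 0 0" --pt "0 0.165 -0.035 0 0" --pt "0 0.22 -0.047 0 0" --pt "0 0.265 -0.056 0 0"

```text
time_s: 29.55
tool_pos: [0.4852, 0.1386, 0.131]
tool_rot: [-180.0, -0.0, 72.7]
force: [0.1, -0.4, -0.0]
grip_width: 0.0349
```

```bash
python3 go.py .4907 .1853 .13 72.6
```

```text
t 29.55 pos [0.4852 0.1386 0.131 ] rot [-180.    -0.    72.7] q7 -34.3 F [ 0.1 -0.4 -0. ] w 0.0349
shift 0.0462 -0.0087 0.0010 turn 0.002 rad  (rows: 0.8 lin, 0.0 rot)
```

Emit:
servo_tool --pt "0 0.035 -0.007 0 0" --pt "0 0.047 -0.009 0 0" --pt "0 0.047 -0.009 0 0" --pt "0 0.047 -0.009 0 0" --pt "0 0.047 -0.009 0 0"

```text
time_s: 30.18
tool_pos: [0.4912, 0.1823, 0.1311]
tool_rot: [180.0, 0.0, 72.5]
force: [-0.3, 0.8, -0.2]
grip_width: 0.0353
```

```bash
python3 go.py .4907 .1853 .021 72.6;python3 -c "
from h import *
d=shot('side','s8.png')['frame'];cv2.imwrite('pics/s8.png',cv2.resize(d[80:280,150:410],None,fx=3,fy=3))"
```

```text
t 30.18 pos [0.4912 0.1823 0.1311] rot [180.    0.   72.5] q7 -38.1 F [-0.3  0.8 -0.2] w 0.0353
shift 0.0027 -0.0014 0.1101 turn -0.002 rad  (rows: 1.8 lin, 0.0 rot)
```

View pics/s8.png

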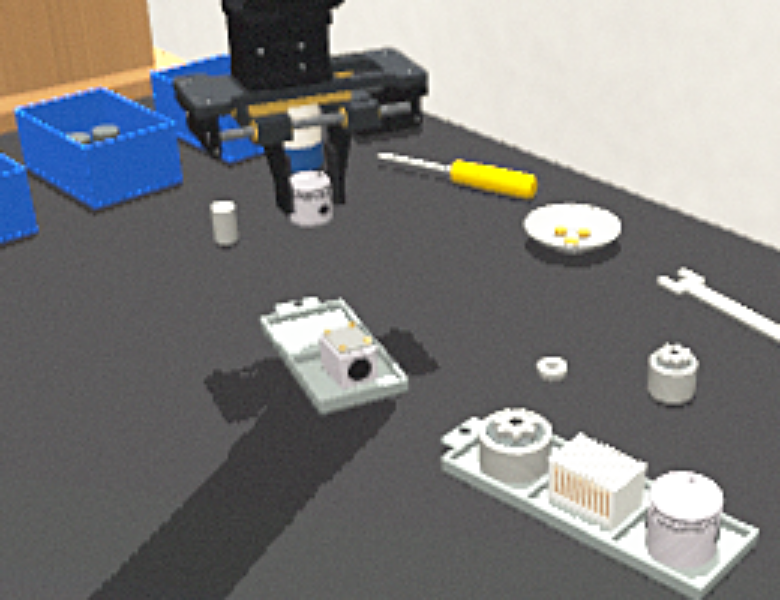

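The small piston is held at crop (310,198). I'll lower it into the tab cell, with contact expected at a tip height of about 0.015.

Emit:
servo_tool --pt "0 0.003 -0.001 0.04 0" --pt "0 0.003 -0.001 0.08 0" --pt "0 0.003 -0.001 0.1 0" --pt "0 0.003 -0.001 0.11 0" --pt "0 0.003 -0.001 0.11 0"

```text
time_s: 30.85
tool_pos: [0.491, 0.1866, 0.021]
tool_rot: [-180.0, 0.0, 72.6]
force: [0.2, -0.4, -0.4]
grip_width: 0.0353
```

Emit:
servo_tool --pt "0 0 0 0.002 0" --pt "0 0 0 0.004 0" --pt "0 0 0 0.005 0" --pt "0 0 0 0.005 0" --pt "0 0 0 0.005 0"

```text
time_s: 31.48
tool_pos: [0.4911, 0.1871, 0.0162]
tool_rot: [180.0, -0.0, 72.6]
force: [0.3, 0.3, -1.7]
grip_width: 0.0358
```

Emit:
servo_tool --pt "0 0 0 0.001 0" --pt "0 0 0 0.002 0" --pt "0 0 0 0.002 0"

```text
time_s: 31.85
tool_pos: [0.4912, 0.1871, 0.015]
tool_rot: [-180.0, -0.0, 72.6]
force: [-2.8, -1.9, 6.7]
grip_width: 0.0352
```

Emit:
servo_tool --pt "65 0 0 0 0" --pt "65 0 0 0 0" --pt "65 0 0 0 0" --pt "65 0 0 -0.02 0" --pt "70 0 0 -0.08 0"

```text
time_s: 32.48
tool_pos: [0.4883, 0.1859, 0.0919]
tool_rot: [-179.7, 0.3, 72.6]
force: [0.4, -0.1, 0.4]
grip_width: 0.0592
```

Emit:
servo_tool --pt "70 0 0.06 -0.06 0" --pt "70 0 0.12 -0.12 0" --pt "70 0 0.2 -0.12 0" --pt "70 0 0.2 -0.12 0" --pt "70 0 0.2 -0.12 0"

```text
time_s: 33.1
tool_pos: [0.6849, 0.1241, 0.2135]
tool_rot: [179.8, 0.1, 72.4]
force: [-0.3, -0.4, -0.6]
grip_width: 0.0611
```

```bash
python3 -c "
from m import *
from go import LT,ST
for c in('side','top'):
    d=shot(c,'f_'+c+'.png');P=cloud(d)
    for n,t,y,z in(('large_drum',LT,.075,0),('air_filter',LT,0,0),('large_piston',LT,-.075,0),('small_piston',ST,.0375,0),('carburettor',ST,-.0375,0),('small_drum',(.651,-.0875,0),0,0)):
        a=np.radians(t[2]);R=np.array([[np.cos(a),np.sin(a)],[-np.sin(a),np.cos(a)]])
        L=(P[...,:2]-np.array(t[:2]))@R.T
        m=(abs(L[...,0])<.036)&(abs(L[...,1]-y)<.036)&(P[...,2]>.025)
        q=L[m]-[0,y]; zz=P[m][:,2]
        s=q[zz>np.percentile(zz,90)-.006]
        print(c,n,'offset mm',((s.min(0)+s.max(0))/2*1e3).round(1),'size',((s.max(0)-s.min(0))*1e3).round(0),'ztop',zz.max().round(3), 'flat',np.percentile(zz,[60,90]).round(3))
d=cv2.imread('pics/f_side.png');cv2.imwrite('pics/f_s.png',cv2.resize(d[130:330,200:460],None,fx=3,fy=3))
d=cv2.imread('pics/f_top.png');cv2.imwrite('pics/f_t.png',cv2.resize(d[120:270,220:470],None,fx=3,fy=3))
"
```

```text
side large_drum offset mm [-0.6 -5.2] size [31. 37.] ztop 0.044 flat [0.035 0.042]
side air_filter offset mm [ 1.  -0.4] size [44. 59.] ztop 0.042 flat [0.039 0.04 ]
side large_piston offset mm [-2.5 -0.6] size [49. 50.] ztop 0.052 flat [0.049 0.051]
side small_piston offset mm [-0.2  1.4] size [33. 35.] ztop 0.04 flat [0.037 0.039]
side carburettor offset mm [1.3 0.3] size [32. 44.] ztop 0.043 flat [0.039 0.041]
side small_drum offset mm [-1.2 -0.2] size [27. 26.] ztop 0.039 flat [0.034 0.038]
top large_drum offset mm [0.9 1.4] size [47. 50.] ztop 0.045 flat [0.034 0.041]
top air_filter offset mm [0.4 0.6] size [40. 58.] ztop 0.044 flat [0.037 0.04 ]
top large_piston offset mm [-1.6  1. ] size [49. 47.] ztop 0.054 flat [0.048 0.051]
top small_piston offset mm [ 24.3 -32.5] size [22.  7.] ztop 0.641 flat [0.635 0.639]
top carburettor offset mm [ -6.1 -12.4] size [60. 47.] ztop 0.672 flat [0.658 0.665]
top small_drum offset mm [-0.5 -0.1] size [32. 35.] ztop 0.042 flat [0.033 0.037]
```

View pics/f_s.png

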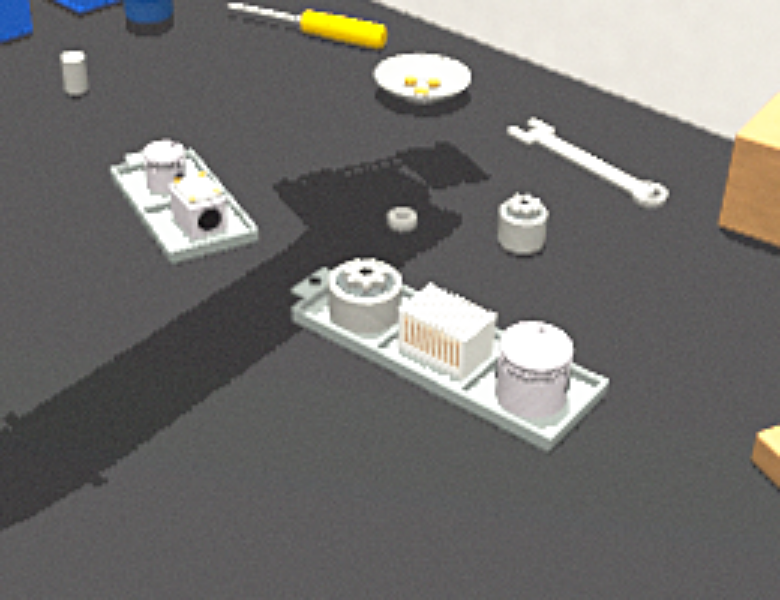

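View pics/f_t.png

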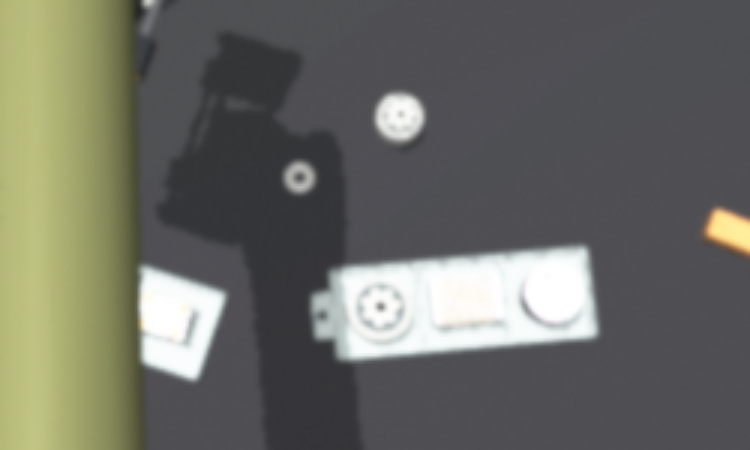

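All five parts sit flat and upright in the right cells, and the small drum hasn't moved. I'll let the arm settle and then hand in.

Emit:
servo_tool --pt "70 0 0 0 0" --pt "70 0 0 0 0" --pt "70 0 0 0 0"

```text
time_s: 33.58
tool_pos: [0.6813, 0.1279, 0.2144]
tool_rot: [-180.0, -0.0, 72.7]
force: [0.6, -0.9, -0.6]
grip_width: 0.0611
```

```bash
python3 -c "
from h import *
print(ticket.sign_off())"
```

```text
the job is handed in; nothing more can be done
None
```

I put all five parts in their assigned cells and handed the job in at about 34 s. Each part was lowered until the wrist felt light floor contact (6–9 N), then released and the gripper backed off.

- **Placement:** in the last side-camera depth check, four parts were within about 3 mm of their cell centres. The large drum read 5 mm off along the tray in that view. All are well inside the 22 mm limit.
- **Upright and seated:** part tops were at the heights expected for parts sitting on the cell floor, and all five looked upright.
- **Small clutch drum:** it was within about 1 mm of where it started.
- **Disagreement:** the top view put the large drum about 1.5 mm off centre, against 5 mm from the side. The side figure comes from a partial view of the sprocket, so I trust the top one more.
- **Not cross-checked:** in the last top view the arm hid the small piston and part of the carburettor, so those two were confirmed by the side camera only. The top-view numbers printed for them are the arm itself.

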